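Load the test-film dispenser

ROBOT

A 7-joint arm with a two-finger parallel gripper is mounted at the origin on the work surface. World frame = base frame: x ahead of the robot, y to its left, z up, the work surface at z = 0. Lengths are in m, angles in rad, forces in N, time in s.
With the tool pointing down it reaches from about 0.4 to 0.9 m from the base axis. Payload 5.5 kg.
Tool frame: the origin (TCP) lies at the very end of the fingers, on their centre line; the grasp point (between the pads) lies 19 mm behind it (env.grasp_offset is the distance from the TCP to the grasp point, in m); z points along the fingers, y is the line along which they close (so a half turn about z gives the same grasp; the last joint's range is limited). The gripper opens to 92 mm and grips with 3 to 60 N. Pads are 19 mm wide; open, the fingers measure 130 mm over their backs; the gripper's body (75 mm by 190 mm) begins 47 mm behind the grasp point.
Start: joints at [-0.853, 0.501, -0.427, 1.55, 0.221, 1.138, -0.21], TCP at [0.285, 0.584, 0.227] pointing down, gripper open.
Joint ranges: [-2.88, 2.88], [-0.31, 2.03], [-1.54, 1.56], [0.2, 2.42], [-1.41, 4.55], [0.19, 2.02], [-2.57, 2.57]. Speed limits (rad/s): [2.57, 2.57, 3.14, 3.14, 3.14, 3.14, 3.14].

INTERFACE

Orientations are given as a unit quaternion [x, y, z, w].
In Python, from rig import env gives the robot as it stands. The module is installed in compiled form; this text tells all that it offers.
- The arm moves only by the tool step_arm, never from a script. Its argument "steps" is a list of rows, each a list of 7 numbers: the turn, a rotation vector about the tool's x, y, z in degrees, then the shift along the tool's x, y, z in cm, then the opening, from 0 (shut) to 1 (fully open). In form: [[ax, ay, az, tx, ty, tz, grip], ...]. A call has 1 to 12 rows; each row shifts and turns the commanded pose from where the row before left it, along the tool's axes as they then stand; what a row does not reach is not made up. A row lasts 1/12 s, in which the tool goes at most 41.7 mm and 7.16 degrees, less where a joint would pass 70% of its speed; a pose out of reach is approached as far as the arm can. A call with a gripper value outside its range is refused whole. The fingers move at their own pace and stop on an object; "squeeze" is the grip in N (left out, the last holds). Time passes only in rows, so rows that do not move let the fingers close. It gives the time, the measured TCP pose, the force, the opening and the grip force at its end, in the units of the state.
- env.get_obs(): the state, without advancing time (a new reading comes with each control period).
- env.capture(name): name is "side" or "top"; returns (picture, depth): 480x640x3 uint8, blue, green, red; 480x640 float32, m along the optical axis (not along the pixel's ray), 0 where there is no reading.
- env.camera_info(name): a dict with "fov_y" (degrees; the focal length in pixels is half the picture's height over the tangent of half this angle, whatever the lens; pixels are square), "cx", "cy" (the principal point, pixels), "position" and "attitude" of the camera in the world. Camera axes: x right, y up, looking along -z (the intrinsics and any distortion apply to the point x, -y, -z); pixel columns grow to the right and rows downward; lengths in m; the calibration is good to about 2 mm. A picture is of the moment at which its call begins. camera_info takes no time and is no camera call.
- env.close_job(): hands the job in; it is judged then, once.
The state is a dict: "time": time; "qpos": joint angles; "dq": joint speeds; "tau": joint torques, N m; "position": TCP position; "tool_rot": TCP orientation; "contact_force": force on the tool from outside, world axes, zero at the start; "ft_torque": the same for the moment, N m; "grip_width": finger opening in m; "grip_force": force on a finger pad.
Only numpy, scipy, OpenCV 4.12 (cv2) and the standard library are available. Lean on these libraries where they do the work, as an engineer would, in place of code of your own. Each camera call takes 0.05 s, during which the arm holds its last target. There are 200 camera calls.

TASK

Load the three test-film canisters from the wooden rack into the sloping gravity dispenser so that they come out at its low end in the order red, yellow, blue: lay the red one across the open upper part of the chute and let it roll down to the stop, then the yellow one, then the blue one. Leave the black canister in the rack, and leave the other things on the bench where they are.

Things in the scene. Friction and masses are not known exactly. Their poses are not given: they have to be found in the camera images.
- red_mid (a point): Red plastic film canister, a plain cylinder 31 mm in diameter and 50 mm long, about 30 g, lying on its side in one of the rack's four places. The point is its centre; its own x axis runs along the cylinder. It rolls freely.
- yellow_mid (a point): Yellow plastic film canister, a plain cylinder 31 mm in diameter and 50 mm long, about 30 g, lying on its side in one of the rack's four places. The point is its centre; its own x axis runs along the cylinder. It rolls freely.
- blue_mid (a point): Blue plastic film canister, a plain cylinder 31 mm in diameter and 50 mm long, about 30 g, lying on its side in one of the rack's four places. The point is its centre; its own x axis runs along the cylinder. It rolls freely.
- black_mid (a point): Black (grey-lidded) plastic film canister, a plain cylinder 31 mm in diameter and 50 mm long, about 30 g, lying on its side in one of the rack's four places. The point is its centre; its own x axis runs along the cylinder. It stays in the rack.
- rack: Fixed low wooden rack, 70 x 250 mm, floor 8 mm above the bench. Four places along its y axis, at y = -88.5, -29.5, 29.5, 88.5 mm, each hold a canister lying along the rack's x axis, centre 23.5 mm above the bench, 28 mm free between neighbours. 3 mm ridges under the canister's ends, 10 mm high blocks beyond its two ends. Origin: centre of the underside.
- dispenser: Fixed green-painted gravity dispenser, base 90 x 250 mm, about 105 mm high. Its chute, 56 mm wide, slopes down at 0.2 rad towards the dispenser's -y end. Canisters lie across it along the dispenser's x axis and roll on two rails with a 28 mm slot between them, open below. The lower 100 mm has two lips over the canisters' ends, the rest is open above. Origin: centre of the underside, z up.
- load (a point): Centre of a canister when it rests on the rails in the open upper part of the chute, 165 mm up the slope from the stop, 15.5 mm off the rails (fixed in the dispenser, axes as the dispenser's). Let go here, it rolls down on its own. The open part runs from 100 to 234 mm from the stop; its walls are 20 mm high, then flare outwards up to 35 mm off the rails.
- slot1 (a point): Where the centre of the first canister from the stop lies when it has rolled down and rests (fixed in the dispenser, axes as the dispenser's). The stop is a 12 mm high lip; from 25 to 100 mm up from it two lips 37 mm off the rails, 42 mm apart, cover the canisters' ends, so none can be put in or lifted out there; clear walls.
- slot2 (a point): Where the centre of the second canister from the stop lies when it has rolled down and rests (fixed in the dispenser, axes as the dispenser's).
- slot3 (a point): Where the centre of the third canister from the stop lies when it has rolled down and rests (fixed in the dispenser, axes as the dispenser's).
- spanner: Loose brass spanner wrench, flat bar 140 x 30 x 6 mm, lying on the bench; origin at the centre of its underside. Bystander.
- rear_cap: Loose grey plastic rear lens cap, 62 mm diameter, 20 mm high, lying on the bench between the robot and the work; origin at the centre of its underside. Bystander.
- uv_filter: Loose clear glass UV filter, 61 mm diameter, 6 mm thick, lying flat; origin at the centre of its underside. Bystander.
- step_ring: Loose steel step-down ring, 68 mm outside, 54 mm inside, 7 mm thick, lying flat; origin at the centre of its underside. Bystander.
- screwdriver: Loose small screwdriver with a green handle, 150 mm long, lying on the bench. Bystander.
Not all that is in view belongs to the job. There is more than one size of the part that bears blue_mid; the job needs the larger.

How it is judged:
On the way, in this order (a step that is already met when the one before it is completed fails the run):
1. the red canister alone lies at rest against the stop at the low end of the chute (distance between red_mid and slot1 below 0.009 m and angle between the x axis of red_mid and the x axis of dispenser, either way round below 0.2 rad and linear speed of red below 0.03 m/s and not (distance between yellow_mid and slot2 below 0.009 m) and not (distance between blue_mid and slot2 below 0.009 m)), for 0.2 s.
2. the yellow canister lies at rest directly behind the red one, which is still against the stop (distance between red_mid and slot1 below 0.009 m and angle between the x axis of each of red_mid, yellow_mid and the x axis of dispenser, either way round below 0.2 rad and linear speed of each of red, yellow below 0.03 m/s and distance between yellow_mid and slot2 below 0.009 m), for 0.2 s.
At the end, for the whole second after the job is handed in: Red lies against the stop at the low end of the chute, yellow directly behind it and blue directly behind yellow: each centre within 9 mm of its resting place (slot1, slot2, slot3), lying across the chute within 0.2 rad, and at rest. The black canister is within 15 mm of where it lay in the rack (all of step 2 and distance between blue_mid and slot3 below 0.009 m and angle between the x axis of blue_mid and the x axis of dispenser, either way round below 0.2 rad and linear speed of blue below 0.03 m/s and distance of black_mid from where it was at the start of the episode below 0.015 m); the robot touches nothing.
It fails at once if the spanner wrench, rear cap, UV filter, step-down ring or screwdriver is moved by more than 20 mm (distance of any of spanner, rear_cap, uv_filter, step_ring, screwdriver from where it was at the start of the episode above 0.02 m).
It fails at once if the black canister is moved by more than 15 mm (distance of black_mid from where it was at the start of the episode above 0.015 m).
It also fails if it takes over 69 s, if anything falls off the work surface, if the arm or the gripper's body presses on something with over 40 N, if the wrist force passes 120 N, or if a joint passes its speed limit or range.

## Working session

There is one attempt and no reset: what is moved stays moved. The work goes in short steps, Python scripts to look and compute and a tool call to move; the robot and the scene stay as the last step left them, time stands still between calls to the robot, and variables do not carry over. Pictures are saved under pics/ and viewed, at most 10 in all, crops included, and the job is handed in when it is done.

Besides the shell and the picture viewer there is one more tool, called after "Call:" as name(argument=value, ...) on one line, values as JSON. step_arm: Moves the arm, as the interface text tells. Its arguments: {"type":"object","properties":{"steps":{"type":"array"},"squeeze":{"type":"number"}},"required":["steps"]}

```bash
mkdir -p pics; ls; python3 - <<'E'
from rig import env
import cv2, numpy as np
for n in ("top","side"):
    im,d=env.capture(n); cv2.imwrite(f"pics/{n}0.png",im); np.save(f"pics/{n}0.npy",d)
    print(n,env.camera_info(n), (d>0).mean())
o=env.get_obs(); print(o)
E
```

```text
pics
top {'fov_y': 42.11645746011053, 'cx': 327.71644167903725, 'cy': 246.63692076810287, 'position': array([ 0.35817262, -0.01076068,  1.12439625]), 'attitude': array([ 0.07119122, -0.06315767, -0.69540419,  0.71228922])} 0.996005859375
side {'fov_y': 50.284769191089616, 'cx': 315.6516104104708, 'cy': 232.39527309615235, 'position': array([ 0.46146138, -0.72068753,  0.69777262]), 'attitude': array([ 0.4192804 , -0.03463891, -0.05219275,  0.90569311])} 0.9958365885416667
{'time': 0.1, 'qpos': array([-0.85277966,  0.50177682, -0.42684721,  1.55133492,  0.22081137,
        1.1383154 , -0.21032274]), 'dq': array([-0.00077965, -0.00135618,  0.00057708, -0.00237314, -0.00079839,
       -0.00162119, -0.00026624]), 'tau': array([-1.11484551e-02, -5.67863452e+01, -5.83834738e+00, -2.79913706e+01,
       -6.89173909e-02,  2.40323064e-02,  6.78275501e-05]), 'position': array([0.28528106, 0.58334428, 0.22577572]), 'tool_rot': array([ 2.25422513e-01,  9.74260696e-01, -8.55143301e-04, -2.35516501e-04]), 'contact_force': array([-0.4432981 , -0.07781115,  0.59868833]), 'ft_torque': array([-0.01683091, -0.03511101,  0.026162  ]), 'grip_force': 0.0, 'grip_width': 0.09154396867234017}
```

View pics/top0.png

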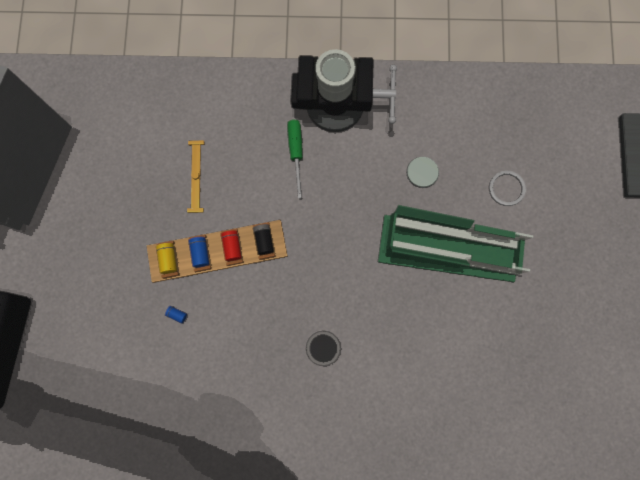

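View pics/side0.png

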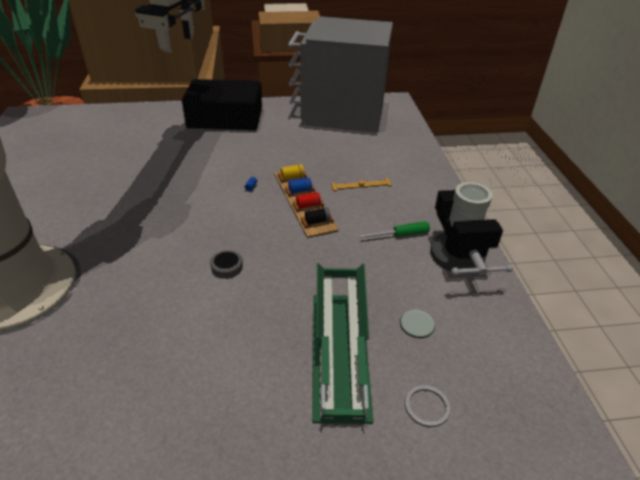

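Top view: the rack at about (217,250) holds yellow, blue, red and black from left to right. The small blue decoy is at (176,314). The dispenser is at (455,245) with its low end to the right, the rear cap at (323,348), the spanner at (196,177) and the screwdriver at (296,160). The side view shows the same layout.

```bash
cat > h.py <<'E'
import cv2, numpy as np
from rig import env
from scipy.spatial.transform import Rotation as R
def cam(n):
    c=env.camera_info(n); return c,240/np.tan(np.radians(c["fov_y"])/2),R.from_quat(c["attitude"]).as_matrix()
def rays(n,uv):
    c,f,M=cam(n); uv=np.atleast_2d(uv).astype(float)
    return np.array(c["position"]),np.c_[(uv[:,0]-c["cx"])/f,-(uv[:,1]-c["cy"])/f,-np.ones(len(uv))]@M.T
def plane(n,uv,z):
    p,d=rays(n,uv); return p+d*((z-p[2])/d[:,2])[:,None]
def cloud(n,dep,mask):
    v,u=np.nonzero(mask&(dep>0)); p,d=rays(n,np.c_[u,v]); return p+d*dep[v,u][:,None],np.c_[u,v]
def mask(im,lo,hi):
    return cv2.inRange(cv2.cvtColor(im,cv2.COLOR_BGR2HSV),np.array(lo),np.array(hi))>0
def blobs(m,amin=60):
    k,l,s,c=cv2.connectedComponentsWithStats(m.astype(np.uint8)); return [(l==i,s[i,4],c[i]) for i in range(1,k) if s[i,4]>=amin]
COL={"yellow":((22,150,90),(32,255,255)),"blue":((105,120,60),(130,255,255)),"red":((0,170,70),(6,255,255)),"wood":((8,60,60),(21,220,255)),"green":((60,60,20),(90,255,255))}
E
python3 - <<'E'
from h import *
np.set_printoptions(precision=4,suppress=True)
for n in ("top","side"):
    im=cv2.imread(f"pics/{n}0.png"); d=np.load(f"pics/{n}0.npy")
    for k,(lo,hi) in COL.items():
        for b,a,c in blobs(mask(im,lo,hi),50 if n=="side" else 60):
            P,_=cloud(n,d,b)
            if P[:,2].max()>0.3 or P[:,0].min()<.1: continue
            r=cv2.minAreaRect(P[:,:2].astype(np.float32))
            print(n,k,a,c.round(0),"med",np.median(P,0),"zmax",np.percentile(P[:,2],[5,95]),"rect",np.round(r[0]+r[1]+(r[2],),3))
im=cv2.imread("pics/top0.png");d=np.load("pics/top0.npy")
b=d*0>1;b[300:460,350:620]=1
print("bench z",np.median(cloud("top",d,b)[0],0))
# white rails and dispenser cross-section
hsv=cv2.cvtColor(im,cv2.COLOR_BGR2HSV);w=(hsv[...,1]<40)&(hsv[...,2]>120);q=w*False;q[195:290,375:535]=1
for b,a,c in blobs(w&q,30):
    P,_=cloud("top",d,b);r=cv2.minAreaRect(P[:,:2].astype(np.float32))
    A=np.c_[P[:,:2],np.ones(len(P))];s=np.linalg.lstsq(A,P[:,2],rcond=None)[0]
    print("rail",a,c,np.median(P,0),"slope",s,"rect",np.round(r[0]+r[1]+(r[2],),3),cv2.fitLine(P[:,:2].astype(np.float32),cv2.DIST_HUBER,0,.01,.01).ravel())
crop=lambda x,im:im
a=cv2.resize(im[195:290,370:540],None,fx=4.7,fy=4.7,interpolation=cv2.INTER_CUBIC)
cv2.imwrite("pics/disp.png",a)
E
```

```text
top yellow 442 [166. 257.] med [0.5411 0.291  0.0362] zmax [0.0279 0.0404] rect [ 0.543  0.293  0.051  0.028 12.233]
top blue 429 [199. 252.] med [0.5535 0.2335 0.0362] zmax [0.0271 0.0408] rect [ 0.555  0.235  0.05   0.027 13.679]
top blue 196 [175. 314.] med [0.4428 0.2714 0.0188] zmax [0.0138 0.0226] rect [ 0.443  0.272  0.033  0.018 65.543]
top red 449 [231. 246.] med [0.5652 0.1768 0.0364] zmax [0.0259 0.0407] rect [ 0.568  0.179  0.052  0.028 13.797]
top wood 747 [195. 175.] med [0.7051 0.256  0.0049] zmax [0.     0.0098] rect [0.705 0.256 0.144 0.03  3.534]
top wood 3339 [217. 252.] med [0.5571 0.2067 0.0082] zmax [0.0037 0.0197] rect [ 0.563  0.209  0.074  0.254 12.703]
top green 494 [295. 139.] med [0.7725 0.0711 0.0233] zmax [0.0153 0.028 ] rect [0.774 0.072 0.076 0.025 6.74 ]
top green 5057 [443. 247.] med [ 0.5719 -0.1958  0.01  ] zmax [0.0052 0.0921] rect [ 0.575 -0.217  0.253  0.09  82.21 ]
top green 248 [494. 231.] med [ 0.5945 -0.2821  0.0738] zmax [0.0666 0.0809] rect [ 0.594 -0.283  0.076  0.011 83.168]
side yellow 180 [292. 170.] med [0.5436 0.2847 0.0343] zmax [0.
[... 2546 characters left out ...]
1   0.022 50.401] [ 0.6663 -0.7457  0.523  -0.1811]
rail 708 [485.1215 283.6158] [ 0.5124 -0.2757  0.0003] slope [-0.0194 -0.0017  0.0096] rect [ 0.516 -0.285  0.026  0.172  1.335] [ 0.0104 -0.9999  0.5129 -0.282 ]
rail 39 [404.359  285.6667] [ 0.5049 -0.1355 -0.0006] slope [-0.0331  0.1831  0.041 ] rect [ 0.507 -0.137  0.017  0.011 16.128] [ 0.8464  0.5326  0.5058 -0.136 ]
rail 55 [383.6545 286.2909] [ 0.5041 -0.0988  0.0007] slope [-0.198   0.0522  0.1053] rect [ 0.504 -0.098  0.017  0.015 60.654] [ 0.0458 -0.9989  0.5037 -0.0984]
rail 46 [417.413  286.1304] [ 0.5055 -0.1588  0.    ] slope [-0.127  -0.0511  0.0561] rect [ 0.505 -0.161  0.011  0.027 21.595] [ 0.3528 -0.9357  0.5063 -0.1617]
```

View pics/disp.png

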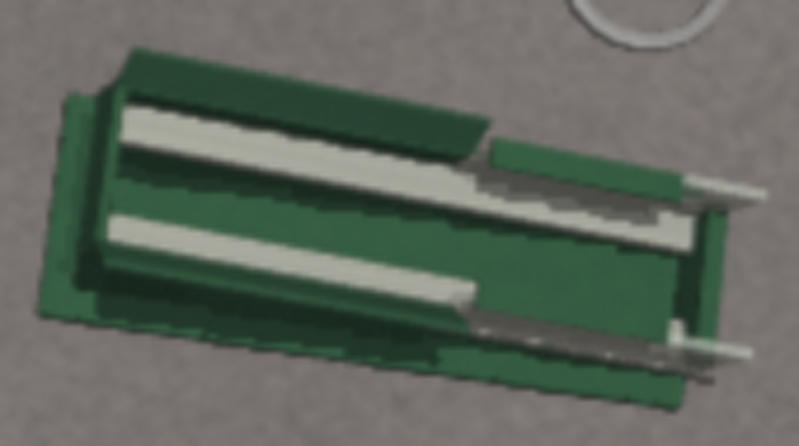

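```bash
cat >> h.py <<'E'
def go(x,y,z,ang=None):
    "print the move to TCP xyz, tool y at ang deg: turn about tool z, then shift (cm) in the turned frame"
    o=env.get_obs(); M=R.from_quat(o["tool_rot"]).as_matrix()
    a=np.degrees(np.arctan2(M[1,1],M[0,1])); ang=a if ang is None else ang
    t=((a-ang)+90)%180-90
    M2=M@R.from_euler("z",t,degrees=True).as_matrix()
    print("t",round(o["time"],2),"pos",o["position"].round(4),"ang",round(a,1),"tilt",M[:2,2].round(3),"| turn z",round(t,1),"shift cm",(M2.T@(np.array([x,y,z])-o["position"])*100).round(2))
E
python3 - <<'E'
from h import *
from scipy.optimize import least_squares
yaw=np.radians(12.5); ex=np.array([np.cos(yaw),np.sin(yaw)]); ey=np.array([-ex[1],ex[0]])
for n in ("top","side"):
    im=cv2.imread(f"pics/{n}0.png"); d=np.load(f"pics/{n}0.npy")
    for k in ("yellow","blue","red"):
        for b,a,c in blobs(mask(im,*COL[k]),50):
            b=cv2.erode(b.astype(np.uint8),np.ones((2,2)))>0
            P,_=cloud(n,d,b)
            if len(P)<40 or P[:,0].min()<.5: continue
            P=P[P[:,2]>.018]; y=P[:,:2]@ey; x=P[:,:2]@ex
            s=least_squares(lambda q:np.hypot(y-q[0],P[:,2]-q[1])-.0155,[np.median(y),.0235],loss="soft_l1",f_scale=.002).x
            xc=np.percentile(x,[3,97]); print(n,k,"fit y,z",s.round(4),"x ends",xc.round(4),"xy",(ex*xc.mean()+ey*s[0]).round(4))
go(.569,.18,.20,102.5)
E
```

```text
top yellow fit y,z [0.1702 0.0229] x ends [0.5686 0.6137] xy [0.5403 0.2942]
top blue fit y,z [0.1118 0.023 ] x ends [0.5688 0.6134] xy [0.5529 0.2371]
top red fit y,z [0.0525 0.0233] x ends [0.5684 0.6142] xy [0.5659 0.1792]
side yellow fit y,z [0.1704 0.0231] x ends [0.5718 0.6155] xy [0.5427 0.2949]
side blue fit y,z [0.1116 0.0231] x ends [0.5715 0.6154] xy [0.5552 0.2374]
side red fit y,z [0.0527 0.0234] x ends [0.5697 0.616 ] xy [0.5674 0.1798]
t 0.1 pos [0.2853 0.5833 0.2258] ang 63.9 tilt [-0.001 -0.002] | turn z -38.6 shift cm [-18.97 -45.52   2.62]
```

Call:
step_arm(steps=[[0,0,0,-3.08,-1.71,0,0.43],[0,0,0,-3.08,-1.71,0,0.43],[0,0,0,-3.08,-1.71,0,0.43],[0,0,0,-3.08,-1.71,0,0.43],[0,0,0,-3.08,-1.71,0,0.43],[0,0,0,-3.08,-1.71,0,0.43],[0,0,0,-3.08,-1.71,0,0.43],[0,0,0,-3.08,-1.71,0,0.43],[0,0,0,-3.08,-1.71,0,0.43],[0,0,0,-3.08,-1.71,0,0.43],[0,0,0,-3.08,-1.71,0,0.43],[0,0,0,-3.08,-1.71,0,0.43]], squeeze=10)

```text
time: 1.1
position: [0.5279, 0.2355, 0.2264]
tool_rot: [0.225, 0.974, -0.0, -0.0]
contact_force: [0.5, 0.9, -0.0]
grip_width: 0.0393
grip_force: 0.0
```

Call:
step_arm(steps=[[0,0,-6.43,0,0,0,0.43],[0,0,-6.43,0,0,0,0.43],[0,0,-6.43,0,0,0,0.43],[0,0,-6.43,0,0,0,0.43],[0,0,-6.43,0,0,0,0.43],[0,0,-6.43,0,0,0,0.43],[0,0,0,0,0,0,0.43]])

```text
time: 1.68
position: [0.5271, 0.237, 0.2262]
tool_rot: [-0.111, 0.994, -0.0, -0.001]
contact_force: [0.3, 0.2, -0.0]
grip_width: 0.0389
grip_force: 0.0
```

```bash
python3 -c "
from h import *
go(.567,.1796,.20,102.5); print(env.get_obs()['grip_width'])"
```

```text
t 1.68 pos [0.5271 0.237  0.2262] ang 102.7 tilt [-0.001 -0.   ] | turn z 0.2 shift cm [-2.66 -6.47  2.62]
0.03892388829577725
```

Call:
step_arm(steps=[[0,0,0,-1.33,-3.23,0,0.43],[0,0,0,-1.33,-3.24,0,0.43],[0,0,0,0,0,3.5,0.43],[0,0,0,0,0,3.5,0.43],[0,0,0,0,0,3.5,0.43],[0,0,0,0,0,3.5,0.43],[0,0,0,0,0,2.6,0.43],[0,0,0,0,0,0,0.43],[0,0,0,0,0,0,0.43]])

```text
time: 2.43
position: [0.5659, 0.1795, 0.0594]
tool_rot: [-0.108, 0.994, -0.0, -0.002]
contact_force: [-0.7, 0.2, 0.7]
grip_width: 0.0395
grip_force: 0.0
```

```bash
python3 -c "
from h import *
go(.567,.1796,.010,102.5)
im,d=env.capture('side'); cv2.imwrite('pics/s1.png',cv2.resize(im[110:270,230:430],None,fx=3.5,fy=3.5,interpolation=cv2.INTER_CUBIC))"
```

```text
t 2.43 pos [0.5659 0.1795 0.0594] ang 102.4 tilt [-0.004 -0.001] | turn z -0.1 shift cm [-0.13 -0.01  4.94]
```

View pics/s1.png

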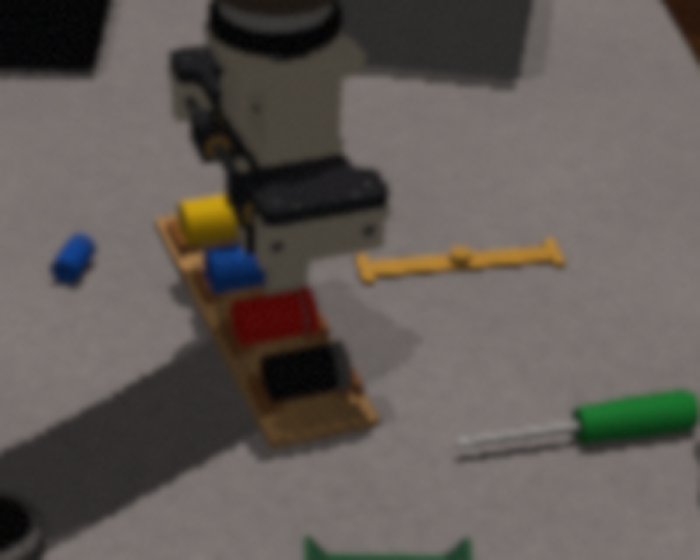

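The gripper is above red (275,315), with the near finger tip at (275,290) over the red/black gap. I'll descend in steps and check the force.

Call:
step_arm(steps=[[0,0,0,-0.1,0,1.5,0.43],[0,0,0,0,0,1.5,0.43],[0,0,0,0,0,0,0.43]])

```text
time: 2.73
position: [0.5687, 0.1801, 0.0311]
tool_rot: [-0.108, 0.994, -0.0, 0.0]
contact_force: [-1.1, -0.1, 0.9]
grip_width: 0.0396
grip_force: 0.0
```

Call:
step_arm(steps=[[0,0,0,0,0,1.0,0.43],[0,0,0,0,0,0.9,0.43],[0,0,0,0,0,0,0.43],[0,0,0,0,0,0,0.43]])

```text
time: 3.07
position: [0.5683, 0.1801, 0.0118]
tool_rot: [-0.109, 0.994, -0.0, -0.0]
contact_force: [-1.3, 0.1, 0.1]
grip_width: 0.039
grip_force: 0.0
```

Call:
step_arm(steps=[[0,0,0,0,0,0,0.2],[0,0,0,0,0,0,0.2],[0,0,0,0,0,0,0.2],[0,0,0,0,0,0,0.2],[0,0,0,0,0,0,0.2]], squeeze=10)

```text
time: 3.48
position: [0.5688, 0.1803, 0.0122]
tool_rot: [-0.109, 0.994, 0.0, 0.0]
contact_force: [0.9, 0.2, 2.5]
grip_width: 0.0307
grip_force: 10.0
```

Call:
step_arm(steps=[[0,0,0,0,0,-2,0.2],[0,0,0,0,0,-3.5,0.2],[0,0,0,0,0,-3.5,0.2],[0,0,0,0,0,-3.5,0.2],[0,0,0,0,0,-3.5,0.2],[0,0,6.7,0,0,0,0.2],[0,0,6.7,0,0,0,0.2],[0,0,6.7,0,0,0,0.2],[0,0,0,0,0,0,0.2],[0,0,0,0,0,0,0.2]])

```text
time: 4.32
position: [0.5681, 0.1801, 0.1716]
tool_rot: [0.064, 0.998, -0.0, -0.0]
contact_force: [0.6, 0.1, -0.8]
grip_width: 0.0303
grip_force: 10.0
```

```bash
python3 -c "
from h import *
go(.5815,-.1768,.17,82.4);print(env.get_obs()['grip_width'])"
```

```text
t 4.32 pos [0.5681 0.1801 0.1716] ang 82.6 tilt [-0. -0.] | turn z 0.2 shift cm [ -6.05 -35.2    0.18]
0.03029577039417325
```

Call:
step_arm(steps=[[0,0,0,-0.6,-3.2,0,0.2],[0,0,0,-0.6,-3.2,0,0.2],[0,0,0,-0.6,-3.2,0,0.2],[0,0,0,-0.6,-3.2,0,0.2],[0,0,0,-0.6,-3.2,0,0.2],[0,0,0,-0.6,-3.2,0,0.2],[0,0,0,-0.6,-3.2,0,0.2],[0,0,0,-0.6,-3.2,0,0.2],[0,0,0,-0.6,-3.2,0,0.2],[0,0,0,-0.6,-3.2,0,0.2],[0,0,0,-0.05,-3.2,0,0.2],[0,0,0,0,0,0,0.2]])

```text
time: 5.32
position: [0.5799, -0.1868, 0.1711]
tool_rot: [0.069, 0.998, -0.003, -0.001]
contact_force: [-0.4, -1.1, -1.0]
grip_width: 0.0305
grip_force: 10.0
```

Call:
step_arm(steps=[[0,0,0,0,0,2.5,0.2],[0,0,0,0,0,2.5,0.2],[0,0,0,0,0,0,0.2],[0,0,0,0,0,0,0.2],[0,0,0,0,0,0,0.2]])

```text
time: 5.73
position: [0.5824, -0.1765, 0.1224]
tool_rot: [0.065, 0.998, 0.0, 0.0]
contact_force: [0.6, -0.1, 0.2]
grip_width: 0.0307
grip_force: 10.0
```

```bash
python3 -c "
from h import *
go(.5815,-.1768,.061,82.4);print(env.get_obs()['grip_width'])
im,d=env.capture('top'); im2,d2=env.capture('side'); a=im[190:300,370:540]; b=im2[240:430,270:420]
cv2.imwrite('pics/p1.png',np.hstack([cv2.resize(a,(400,480)) if 0 else cv2.resize(a,(440,285)),cv2.resize(b,(225,285))]))
cv2.imwrite('pics/p1.png',cv2.resize(im2[240:430,270:420],None,fx=3,fy=3,interpolation=cv2.INTER_CUBIC))"
```

```text
t 5.73 pos [ 0.5824 -0.1765  0.1224] ang 82.5 tilt [0. 0.] | turn z 0.1 shift cm [ 0.09 -0.04  6.14]
0.030731630243211936
```

View pics/p1.png

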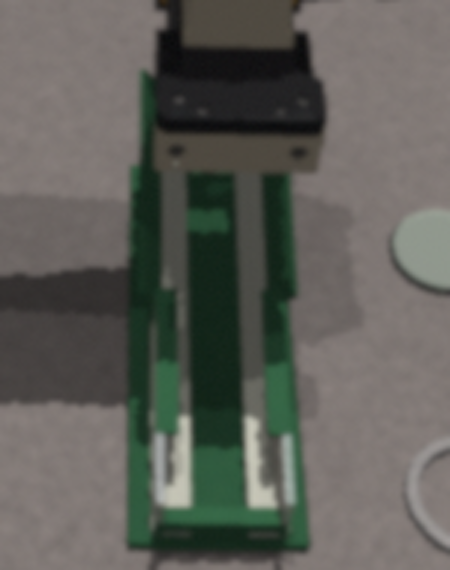

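The canister is hidden behind the gripper, which sits centred over the chute with rails at (175,465) and (258,465). I'll lower it slowly.

Call:
step_arm(steps=[[0,0,0,0,0,2,0.2],[0,0,0,0,0,2,0.2],[0,0,0,0,0,1,0.2],[0,0,0,0,0,0.6,0.2],[0,0,0,0,0,0.4,0.2],[0,0,0,0,0,0,0.2],[0,0,0,0,0,0,0.2]])

```text
time: 6.42
position: [0.5826, -0.1769, 0.0624]
tool_rot: [0.066, 0.998, -0.0, 0.001]
contact_force: [-0.5, 0.4, -0.5]
grip_width: 0.0307
grip_force: 10.0
```

Call:
step_arm(steps=[[0,0,0,0,0,0.2,0.2],[0,0,0,0,0,0.1,0.2],[0,0,0,0,0,0,0.2],[0,0,0,0,0,0,0.2]])

```text
time: 6.75
position: [0.5822, -0.1769, 0.059]
tool_rot: [0.066, 0.998, -0.0, 0.0]
contact_force: [0.2, -0.1, -0.5]
grip_width: 0.0307
grip_force: 10.0
```

Call:
step_arm(steps=[[0,0,0,0,0,0,0.5],[0,0,0,0,0,0,0.5],[0,0,0,0,0,0,0.5],[0,0,0,0,0,-1,0.5],[0,0,0,0,0,-1,0.5],[0,0,0,0,0,-1,0.5],[0,0,0,0,0,-2,0.5],[0,0,0,0,0,-3,0.5],[0,0,0,0,0,-3,0.5]])

```text
time: 7.5
position: [0.5815, -0.1767, 0.1704]
tool_rot: [0.066, 0.998, 0.0, -0.0]
contact_force: [2.0, -0.2, 1.0]
grip_width: 0.0458
grip_force: 0.0
```

```bash
python3 -c "
from h import *
go(.5542,.2373,.17,102.4)
im2,d2=env.capture('side')
cv2.imwrite('pics/p2.png',cv2.resize(im2[240:430,270:420],None,fx=3,fy=3,interpolation=cv2.INTER_CUBIC))"
```

```text
t 7.5 pos [ 0.5815 -0.1767  0.1704] ang 82.4 tilt [-0.001  0.   ] | turn z -20.0 shift cm [-6.22 41.02  0.05]
```

View pics/p2.png

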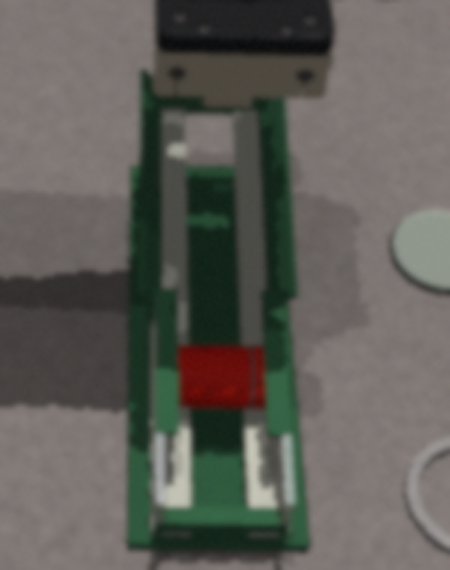

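Red is rolling down the chute, at (222,375) in the crop. Next is yellow; I'll check red again from there.

Call:
step_arm(steps=[[0,0,0,0.85,3.85,0,0.43],[0,0,0,0.85,3.85,0,0.43],[0,0,0,0.85,3.85,0,0.43],[0,0,0,0.85,3.85,0,0.43],[0,0,0,0.85,3.85,0,0.43],[0,0,0,0.85,3.85,0,0.43],[0,0,0,0.85,3.85,0,0.43],[0,0,0,0.85,3.85,0,0.43],[0,0,0,0.85,3.85,0,0.43],[0,0,0,0.85,3.85,0,0.43],[0,0,0,0.85,3.85,0,0.43],[0,0,0,0.85,3.85,0,0.43]])

```text
time: 8.55
position: [0.5418, 0.2966, 0.1702]
tool_rot: [0.066, 0.998, 0.0, 0.001]
contact_force: [0.3, -0.1, -0.6]
grip_width: 0.0394
grip_force: 0.0
```

Call:
step_arm(steps=[[0,0,-6.7,0,0,0,0.43],[0,0,-6.7,0,0,0,0.43],[0,0,-6.6,0,0,0,0.43],[0,0,0,0,0,0,0.43],[0,0,0,0,0,0,0.43]])

```text
time: 8.97
position: [0.5421, 0.2946, 0.1696]
tool_rot: [-0.106, 0.994, 0.0, 0.001]
contact_force: [0.5, 0.5, -0.3]
grip_width: 0.0396
grip_force: 0.0
```

```bash
cat >> h.py <<'E'
def chk(k,n="side"):
    im,d=env.capture(n)
    for b,a,c in blobs(mask(im,*COL[k]),50):
        P,_=cloud(n,d,b); print(k,a,c.round(1),np.median(P,0).round(4))
    return im
E
python3 -c "
from h import *
go(.5432,.2948,.17,102.4)
chk('red');im2=chk('red')
cv2.imwrite('pics/p3.png',cv2.resize(im2[110:430,220:420],None,fx=1.8,fy=1.8,interpolation=cv2.INTER_CUBIC))"
```

```text
t 8.97 pos [0.5421 0.2946 0.1696] ang 102.2 tilt [0.001 0.001] | turn z -0.2 shift cm [-0.11 -0.   -0.04]
red 659 [342. 396.] [ 0.5604 -0.3267  0.0526]
red 663 [342.1 396. ] [ 0.561  -0.3265  0.0528]
```

View pics/p3.png

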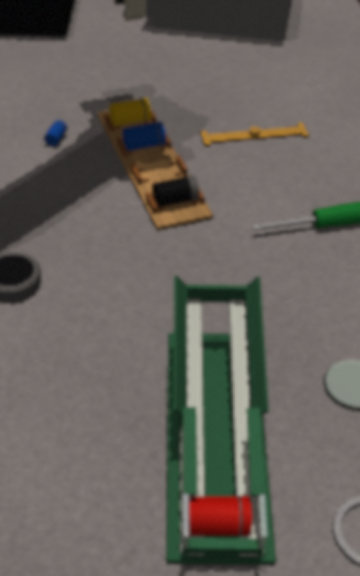

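Red lies square against the stop, at (218,515) in the crop. Now I'll grasp yellow.

Call:
step_arm(steps=[[0,0,0,-0.1,0,3.5,0.43],[0,0,0,0,0,3.5,0.43],[0,0,0,0,0,3.5,0.43],[0,0,0,0,0,1.5,0.43],[0,0,0,0,0,1,0.43],[0,0,0,0,0,0.9,0.43],[0,0,0,0,0,0,0.43],[0,0,0,0,0,0,0.43]])

```text
time: 9.73
position: [0.5434, 0.2952, 0.0305]
tool_rot: [-0.108, 0.994, 0.0, 0.001]
contact_force: [-1.0, 0.3, 0.4]
grip_width: 0.0392
grip_force: 0.0
```

Call:
step_arm(steps=[[0,0,0,0,0,1.0,0.43],[0,0,0,0,0,0.9,0.43],[0,0,0,0,0,0,0.43],[0,0,0,0,0,0,0.2],[0,0,0,0,0,0,0.2],[0,0,0,0,0,0,0.2],[0,0,0,0,0,0,0.2],[0,0,0,0,0,0,0.2]])

```text
time: 10.4
position: [0.5429, 0.2949, 0.011]
tool_rot: [-0.108, 0.994, 0.0, 0.0]
contact_force: [0.5, 0.3, -0.5]
grip_width: 0.0306
grip_force: 10.0
```

Call:
step_arm(steps=[[0,0,0,0,0,-2,0.2],[0,0,0,0,0,-3.5,0.2],[0,0,0,0,0,-3.5,0.2],[0,0,0,0,0,-3.5,0.2],[0,0,0,0,0,-3.5,0.2],[0,0,6.7,0,0,0,0.2],[0,0,6.7,0,0,0,0.2],[0,0,6.7,0,0,0,0.2],[0,0,0,0,0,0,0.2]])

```text
time: 11.15
position: [0.5428, 0.2949, 0.1714]
tool_rot: [0.069, 0.998, 0.0, 0.0]
contact_force: [-0.4, 0.3, -0.0]
grip_width: 0.0307
grip_force: 10.0
```

Call:
step_arm(steps=[[0,0,0,-0.85,-3.85,0,0.2],[0,0,0,-0.85,-3.85,0,0.2],[0,0,0,-0.85,-3.85,0,0.2],[0,0,0,-0.85,-3.85,0,0.2],[0,0,0,-0.85,-3.85,0,0.2],[0,0,0,-0.85,-3.85,0,0.2],[0,0,0,-0.85,-3.85,0,0.2],[0,0,0,-0.85,-3.85,0,0.2],[0,0,0,-0.85,-3.85,0,0.2],[0,0,0,-0.85,-3.85,0,0.2],[0,0,0,-0.85,-3.85,0,0.2],[0,0,0,-0.85,-3.85,0,0.2]])

```text
time: 12.15
position: [0.5818, -0.1786, 0.1707]
tool_rot: [0.065, 0.998, -0.0, -0.0]
contact_force: [0.1, -0.4, 0.7]
grip_width: 0.0304
grip_force: 10.0
```

Call:
step_arm(steps=[[0,0,0,0,0,0,0.2],[0,0,0,0,0,0,0.2],[0,0,0,0,0,0,0.2]])

```text
time: 12.4
position: [0.5819, -0.1763, 0.1703]
tool_rot: [0.066, 0.998, 0.0, -0.0]
contact_force: [0.6, 0.6, -0.1]
grip_width: 0.031
grip_force: 10.0
```

```bash
python3 -c "
from h import *
go(.5822,-.1768,.0585,82.4);print(env.get_obs()['grip_width'])"
```

```text
t 12.4 pos [ 0.5819 -0.1763  0.1703] ang 82.4 tilt [-0.001  0.001] | turn z 0.0 shift cm [-0.05 -0.06 11.18]
0.031021189985330072
```

Call:
step_arm(steps=[[0,0,0,0,0,3,0.2],[0,0,0,0,0,3,0.2],[0,0,0,0,0,2.5,0.2],[0,0,0,0,0,1.5,0.2],[0,0,0,0,0,0.8,0.2],[0,0,0,0,0,0.4,0.2],[0,0,0,0,0,0,0.2],[0,0,0,0,0,0,0.2]])

```text
time: 13.07
position: [0.5831, -0.176, 0.0597]
tool_rot: [0.066, 0.998, 0.0, 0.001]
contact_force: [0.3, -0.9, -0.4]
grip_width: 0.0307
grip_force: 10.0
```

Call:
step_arm(steps=[[0,0,0,0,0,0,0.5],[0,0,0,0,0,0,0.5],[0,0,0,0,0,0,0.5],[0,0,0,0,0,-1,0.5],[0,0,0,0,0,-1,0.5],[0,0,0,0,0,-1,0.5],[0,0,0,0,0,-2,0.5],[0,0,0,0,0,-3,0.5],[0,0,0,0,0,-3.2,0.5]])

```text
time: 13.82
position: [0.5813, -0.1765, 0.172]
tool_rot: [0.067, 0.998, 0.0, -0.001]
contact_force: [1.1, -0.3, 0.3]
grip_width: 0.046
grip_force: 0.0
```

```bash
python3 -c "
from h import *
go(.556,.2376,.17)"
```

```text
t 13.82 pos [ 0.5813 -0.1765  0.172 ] ang 82.3 tilt [-0.001  0.001] | turn z 0.0 shift cm [ 8.04 40.7   0.23]
```

Call:
step_arm(steps=[[0,0,0,0.67,3.39,0,0.43],[0,0,0,0.67,3.39,0,0.43],[0,0,0,0.67,3.39,0,0.43],[0,0,0,0.67,3.39,0,0.43],[0,0,0,0.67,3.39,0,0.43],[0,0,0,0.67,3.39,0,0.43],[0,0,0,0.67,3.39,0,0.43],[0,0,0,0.67,3.39,0,0.43],[0,0,0,0.67,3.39,0,0.43],[0,0,0,0.67,3.39,0,0.43],[0,0,0,0.67,3.39,0,0.43],[0,0,0,0.67,3.39,0,0.43]])

```text
time: 14.82
position: [0.5569, 0.2389, 0.1724]
tool_rot: [0.067, 0.998, 0.0, 0.001]
contact_force: [1.0, -0.1, -0.6]
grip_width: 0.0395
grip_force: 0.0
```

Call:
step_arm(steps=[[0,0,-6.7,0,0,0,0.43],[0,0,-6.7,0,0,0,0.43],[0,0,-6.7,0,0,0,0.43],[0,0,0,0,0,0,0.43],[0,0,0,0,0,0,0.43]])

```text
time: 15.23
position: [0.5571, 0.2371, 0.1717]
tool_rot: [-0.106, 0.994, 0.0, 0.001]
contact_force: [-0.3, -0.3, -1.0]
grip_width: 0.0394
grip_force: 0.0
```

```bash
python3 -c "
from h import *
go(.556,.2376,.0305,102.4)
chk('red');im2=chk('yellow')
cv2.imwrite('pics/p4.png',cv2.resize(im2[110:430,220:420],None,fx=1.8,fy=1.8,interpolation=cv2.INTER_CUBIC))"
```

```text
t 15.23 pos [0.5571 0.2371 0.1717] ang 102.2 tilt [0.001 0.   ] | turn z -0.2 shift cm [ 0.12  0.07 14.12]
red 673 [341.9 397. ] [ 0.5602 -0.3277  0.0522]
yellow 531 [343.4 375.3] [ 0.5677 -0.2975  0.0587]
```

View pics/p4.png

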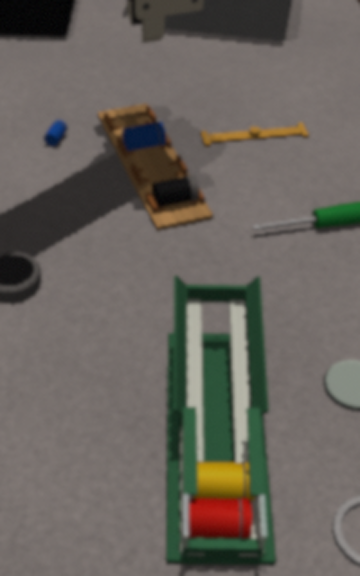

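Yellow, at (223,480), lies directly behind red at (220,517). Blue next; it is the larger one, in the rack at (145,135).

Call:
step_arm(steps=[[0,0,0,0.1,0.07,3.5,0.43],[0,0,0,0,0,3.5,0.43],[0,0,0,0,0,3.5,0.43],[0,0,0,0,0,1.7,0.43],[0,0,0,0,0,1,0.43],[0,0,0,0,0,0.9,0.43],[0,0,0,0,0,0,0.43],[0,0,0,0,0,0,0.43]])

```text
time: 16.0
position: [0.5563, 0.2381, 0.0305]
tool_rot: [-0.108, 0.994, 0.0, 0.001]
contact_force: [-0.0, -0.5, 0.3]
grip_width: 0.0393
grip_force: 0.0
```

Call:
step_arm(steps=[[0,0,0,0,0,1.0,0.43],[0,0,0,0,0,0.9,0.43],[0,0,0,0,0,0,0.43],[0,0,0,0,0,0,0.2],[0,0,0,0,0,0,0.2],[0,0,0,0,0,0,0.2],[0,0,0,0,0,0,0.2],[0,0,0,0,0,0,0.2]])

```text
time: 16.67
position: [0.5558, 0.2378, 0.011]
tool_rot: [-0.108, 0.994, 0.0, 0.0]
contact_force: [-0.0, 0.1, -0.5]
grip_width: 0.0309
grip_force: 10.0
```

Call:
step_arm(steps=[[0,0,0,0,0,-2,0.2],[0,0,0,0,0,-3.5,0.2],[0,0,0,0,0,-3.5,0.2],[0,0,0,0,0,-3.5,0.2],[0,0,0,0,0,-3.5,0.2],[0,0,6.7,0,0,0,0.2],[0,0,6.7,0,0,0,0.2],[0,0,6.7,0,0,0,0.2],[0,0,0,0,0,0,0.2],[0,0,0,0,0,0,0.2]])

```text
time: 17.5
position: [0.5555, 0.2377, 0.1708]
tool_rot: [0.065, 0.998, -0.0, 0.0]
contact_force: [-0.4, 0.1, 0.3]
grip_width: 0.0303
grip_force: 10.0
```

```bash
python3 -c "
from h import *
go(.5825,-.1768,.17,82.4);print(env.get_obs()['grip_width'])"
```

```text
t 17.5 pos [0.5555 0.2377 0.1708] ang 82.5 tilt [ 0. -0.] | turn z 0.1 shift cm [ -8.16 -40.73   0.1 ]
0.030305347742754268
```

Call:
step_arm(steps=[[0,0,0,-0.68,-3.39,0,0.2],[0,0,0,-0.68,-3.39,0,0.2],[0,0,0,-0.68,-3.39,0,0.2],[0,0,0,-0.68,-3.39,0,0.2],[0,0,0,-0.68,-3.39,0,0.2],[0,0,0,-0.68,-3.39,0,0.2],[0,0,0,-0.68,-3.39,0,0.2],[0,0,0,-0.68,-3.39,0,0.2],[0,0,0,-0.68,-3.39,0,0.2],[0,0,0,-0.68,-3.39,0,0.2],[0,0,0,-0.68,-3.39,0,0.2],[0,0,0,-0.68,-3.39,0,0.2]])

```text
time: 18.5
position: [0.5819, -0.178, 0.1705]
tool_rot: [0.065, 0.998, 0.0, -0.0]
contact_force: [1.0, 0.3, -0.7]
grip_width: 0.0304
grip_force: 10.0
```

Call:
step_arm(steps=[[0,0,0,0,0,0,0.2],[0,0,0,0,0,0,0.2],[0,0,0,0,0,0,0.2]])

```text
time: 18.75
position: [0.582, -0.1758, 0.1703]
tool_rot: [0.066, 0.998, 0.001, -0.0]
contact_force: [0.0, 0.7, -0.4]
grip_width: 0.0308
grip_force: 10.0
```

Call:
step_arm(steps=[[0,0,0,0,0,3,0.2],[0,0,0,0,0,3,0.2],[0,0,0,0,0,2.5,0.2],[0,0,0,0,0,1.5,0.2],[0,0,0,0,0,0.8,0.2],[0,0,0,0,0,0.3,0.2],[0,0,0,0,0,0,0.2],[0,0,0,0,0,0,0.2]])

```text
time: 19.42
position: [0.5832, -0.1758, 0.0608]
tool_rot: [0.066, 0.998, 0.0, 0.001]
contact_force: [0.8, -0.3, 0.6]
grip_width: 0.0307
grip_force: 10.0
```

Call:
step_arm(steps=[[0,0,0,0,0,0.15,0.2],[0,0,0,0,0,0,0.5],[0,0,0,0,0,0,0.5],[0,0,0,0,0,0,0.5],[0,0,0,0,0,-1,0.5],[0,0,0,0,0,-1,0.5],[0,0,0,0,0,-1,0.5],[0,0,0,0,0,-2,0.5],[0,0,0,0,0,-3,0.5],[0,0,0,0,0,-3.2,0.5]])

```text
time: 20.25
position: [0.5814, -0.1761, 0.1715]
tool_rot: [0.067, 0.998, 0.0, -0.001]
contact_force: [1.2, -0.4, 0.3]
grip_width: 0.046
grip_force: 0.0
```

Call:
step_arm(steps=[[0,0,0,0,3,0,0.5],[0,0,0,0,3,0,0.5],[0,0,0,0,3,0,0.5],[0,0,0,0,3,0,0.5],[0,0,0,0,0,0,0.5],[0,0,0,0,0,0,0.5],[0,0,0,0,0,0,0.5],[0,0,0,0,0,0,0.5],[0,0,0,0,0,0,0.5],[0,0,0,0,0,0,0.5],[0,0,0,0,0,0,0.5],[0,0,0,0,0,0,0.5]])

```text
time: 21.25
position: [0.5981, -0.0581, 0.1701]
tool_rot: [0.067, 0.998, -0.0, -0.0]
contact_force: [0.1, -0.2, 0.1]
grip_width: 0.0459
grip_force: 0.0
```

```bash
python3 -c "
from h import *
chk('red');chk('yellow');im2=chk('blue')
cv2.imwrite('pics/p5.png',cv2.resize(im2[110:430,220:420],None,fx=1.8,fy=1.8,interpolation=cv2.INTER_CUBIC))"
```

```text
red 670 [341.9 397. ] [ 0.5603 -0.3278  0.0521]
yellow 520 [343.5 375.5] [ 0.5676 -0.2974  0.0588]
blue 83 [250.6 182.9] [0.4462 0.2661 0.0173]
blue 454 [342.9 356. ] [ 0.5712 -0.2678  0.065 ]
```

View pics/p5.png

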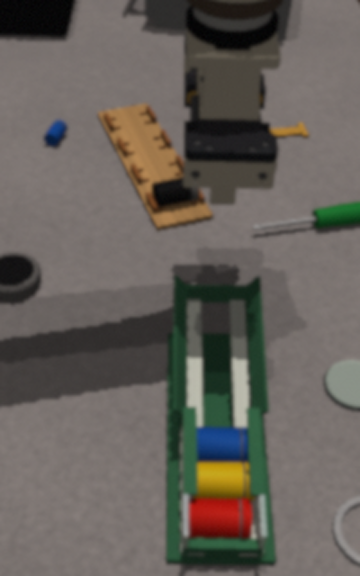

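Red (220,517), yellow (222,480) and blue (222,443) lie in order at the stop. Black is still in the rack at (172,192), and the gripper is clear.

```bash
python3 -c "
from rig import env
print(env.close_job())"
```

```text
the job is handed in; nothing more can be done
None
```

I handed the job in at about 21 s: the last picture showed red, yellow and blue at rest in order from the stop, and black still in the rack; no verdict came back.

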